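# Hang the graphite crucibles in their graded rack

### The arm

A 6-joint arm with a two-finger parallel gripper is mounted at the origin on a cart in front of the work surface, level with it; the furniture and walls round the work are solid. World frame = base frame: x ahead of the robot, y to its left, z up, the work surface at z = 0. Lengths are in m, angles in rad, forces in N, time in s.
With the tool pointing down it reaches from about 0.3 to 0.775 m from the base axis. Payload 14.6 kg.
Tool frame: the origin (TCP) lies at the very end of the fingers, on their centre line; the grasp point (between the pads) lies 19 mm behind it; z points along the fingers, y is the line along which they close (so a half turn about z gives the same grasp; the last joint's range is limited). The gripper opens to 94 mm and grips with 3 to 60 N. Pads are 16 mm wide; open, the fingers measure 119 mm over their backs; the gripper's body (75 mm by 177 mm) begins 78 mm behind the grasp point.
Start: joints at [1.191, 0.3, 1.521, -0, 1.321, -0.067], TCP at [0.169, 0.523, 0.205] pointing down, gripper open.
Joint ranges: [-3.03, 3.03], [-0.79, 2.21], [0.23, 2.52], [-1.04, 4.18], [0, 3.07], [-2.55, 2.55]. Speed limits (rad/s): [2.22, 2.22, 2.57, 3.14, 3.14, 3.14].

### API

Orientations are given as [roll, pitch, yaw] about the fixed x, y, z axes, in that order (R = Rz(yaw) Ry(pitch) Rx(roll)).
In Python, from station import ctrl, cams gives the robot as it stands. The module is installed in compiled form; this text tells all that it offers.
- The arm moves only by the tool arm_command, never from a script. Its argument "plan" is a list that holds one entry, the list of rows, each a list of 7 numbers: the shift along the tool's x, y, z in mm, then the turn, a rotation vector about the tool's x, y, z in rad, then the closure, from -1 (fully open) to 1 (shut). A call has 1 to 12 rows; each row is the pose to reach, as a shift and turn from the pose commanded when the call began, along the tool's axes at that moment; what a row does not reach only later rows make up. A row lasts 1/10 s, in which the tool goes at most 50 mm and 8.59 degrees, less where a joint would pass 70% of its speed; a pose out of reach is approached as far as the arm can. A call with a gripper value outside its range is refused whole. The fingers move at their own pace and stop on an object; "squeeze" is the grip in N (left out, the last holds). Time passes only in rows, so rows that repeat a pose let the fingers close. It gives the time, the measured TCP pose, the force, the opening and the grip force at its end, in the units of the state.
- ctrl.get_obs(): the state, without advancing time (a new reading comes with each control period).
- cams.camera(name): name is "scene" or "top"; returns (picture, depth): 480x640x3 uint8, blue, green, red; 480x640 float32, m along the optical axis (not along the pixel's ray), 0 where there is no reading.
- cams.camera_info(name): a dict with "fx", "fy", "cx", "cy" (pixels), "world_to_cam" (4x4, takes a point from world to camera coordinates). Camera axes: x right, y down, z forward; pixel columns grow to the right and rows downward; lengths in m; the calibration is good to about 2 mm. A picture is of the moment at which its call begins. camera_info takes no time and is no camera call.
- ctrl.hand_in(): hands the job in; it is judged then, once.
The state is a dict: "time_s": time; "qpos": joint angles; "joint_vel": joint speeds; "tau": joint torques, N m; "ee_pos": TCP position; "eef_rot": TCP orientation; "force": force on the tool from outside, world axes, zero at the start; "moment": the same for the moment, N m; "grip_width": finger opening in m; "grip_force": force on a finger pad.
Only numpy, scipy, OpenCV 4.12 (cv2) and the standard library are available. Lean on these libraries where they do the work, as an engineer would, in place of code of your own. Each camera call takes 0.05 s, during which the arm holds its last target. There are 200 camera calls.

### The job

Put the four graphite crucibles back in the steel rack in order of size, each upright in the hole made for it, hanging by its shoulder flat on the plate. Lower them in rather than dropping them, since graphite chips, and do not knock one over. Leave the flux jar, the charcoal block and the tweezers where they are.

Things in the scene. Friction and masses are not known exactly. Their poses are not given: they have to be found in the camera images.
- crucible_36: the smallest of four dark grey graphite cups, loose, 54 mm tall, upright on the board. Its top 26 mm is a straight collar 36 mm across, wall 6 mm; below this a square shoulder, 28 mm above the foot, steps in to a body 25 mm across that tapers to a flat foot 16 mm across. Origin: centre of the foot's underside; z up.
- crucible_43: the second smallest of four dark grey graphite cups, loose, 58 mm tall, upright on the board. Its top 26 mm is a straight collar 43 mm across, wall 6 mm; below this a square shoulder, 32 mm above the foot, steps in to a body 32 mm across that tapers to a flat foot 21 mm across. Origin: centre of the foot's underside; z up.
- crucible_50: the second largest of four dark grey graphite cups, loose, 62 mm tall, upright on the board. Its top 26 mm is a straight collar 50 mm across, wall 6 mm; below this a square shoulder, 36 mm above the foot, steps in to a body 39 mm across that tapers to a flat foot 26 mm across. Origin: centre of the foot's underside; z up.
- crucible_57: the largest of four dark grey graphite cups, loose, 66 mm tall, upright on the board. Its top 26 mm is a straight collar 57 mm across, wall 6 mm; below this a square shoulder, 40 mm above the foot, steps in to a body 46 mm across that tapers to a flat foot 31 mm across. Origin: centre of the foot's underside; z up.
- rack: fixed steel sheet bridge, 80 mm (own x) by 232 mm (own y), turned any way round; top plate 60 mm above the bench, 5 mm thick. Round holes in a row along own y, at x = 0: 29 mm wide at y = -90, 36 at -40, 43 at +17, 50 at +80 mm, each 7 mm under its crucible's collar. Hung collars stand 10 mm apart along the row: keep the fingers across it. Origin: centre of underside, z up.
- board: the soldering board, fixed: a pale square slab, 190 x 190 x 12 mm, lying flat on the bench; the crucibles stand on it. Origin: centre of its underside; top 12 mm above the bench. To the left or right of the rack. (The bench lamp hangs 0.33 m above the bench to the right of y = -0.18 m, beyond x = 0.52 m: pass it close to the robot.)
- flux_jar: bystander, loose: white jar with a black cap, 53 mm across, 64 mm tall, at the back. Origin: centre of its underside.
- charcoal_block: bystander, loose: black block 64 x 90 x 28 mm, on the thin steel plate at the right. Origin: centre of its underside.
- tweezers: bystander, loose: soldering tweezers with red grips, 160 mm long, 8 mm high, lying on the right. Origin: centre of the underside, long axis own y.
Mind the look-alikes: they are no part of the job. What is shaped like the crucible_50 but green or turquoise is not meant.

How it is judged:
At the end, for the whole second after the job is handed in: Each crucible hangs in its own hole of the rack: its axis within 6 mm of the hole's centre along and across the row, its shoulder on the plate within 4 mm, upright within 0.09 rad (5 degrees), and still (under 0.02 m/s) (x of crucible_36 in the frame of rack between -0.006 and 0.006 m and y of crucible_36 in the frame of rack between -0.096 and -0.084 m and z of crucible_36 in the frame of rack between 0.028 and 0.036 m and angle between each of crucible_36, crucible_43, crucible_50, crucible_57's own z axis and vertical below 0.09 rad and linear speed of each of crucible_36, crucible_43, crucible_50, crucible_57 below 0.02 m/s and x of crucible_43 in the frame of rack between -0.006 and 0.006 m and y of crucible_43 in the frame of rack between -0.046 and -0.034 m and z of crucible_43 in the frame of rack between 0.024 and 0.032 m and x of crucible_50 in the frame of rack between -0.006 and 0.006 m and y of crucible_50 in the frame of rack between 0.011 and 0.023 m and z of crucible_50 in the frame of rack between 0.02 and 0.028 m and x of crucible_57 in the frame of rack between -0.006 and 0.006 m and y of crucible_57 in the frame of rack between 0.074 and 0.086 m and z of crucible_57 in the frame of rack between 0.016 and 0.024 m); the robot touches nothing.
It fails at once if a crucible is dropped or flung (faster than 0.6 m/s, as after a fall of 18 mm, while the fingers do not hold it) ((contact force between the fingers and crucible_36 below 0.05 N and linear speed of crucible_36 above 0.6 m/s) or (contact force between the fingers and crucible_43 below 0.05 N and linear speed of crucible_43 above 0.6 m/s) or (contact force between the fingers and crucible_50 below 0.05 N and linear speed of crucible_50 above 0.6 m/s) or (contact force between the fingers and crucible_57 below 0.05 N and linear speed of crucible_57 above 0.6 m/s)).
It fails at once if a crucible is knocked over (tilts more than 0.7 rad) (angle between any of crucible_36, crucible_43, crucible_50, crucible_57's own z axis and vertical above 0.7 rad).
It fails at once if the flux jar, the charcoal block or the tweezers are moved by more than 20 mm (distance of any of flux_jar, charcoal_block, tweezers from where it was at the start of the episode above 0.02 m).
It also fails if it takes over 96 s, if anything falls off the work surface, if the arm or the gripper's body presses on something with over 40 N, if the wrist force passes 120 N, or if a joint passes its speed limit or range.

## Working session

There is one attempt and no reset: what is moved stays moved. The work goes in short steps, Python scripts to look and compute and a tool call to move; the robot and the scene stay as the last step left them, time stands still between calls to the robot, and variables do not carry over. Pictures are saved under pics/ and viewed, at most 14 in all, crops included, and the job is handed in when it is done.

Besides the shell and the picture viewer there is one more tool, called after ">>>" as name([rows], argument=value, ...), one row to a line, values as JSON. arm_command: Moves the arm, as the interface text tells. Its arguments: {"type":"object","properties":{"plan":{"type":"array"},"squeeze":{"type":"number"}},"required":["plan"]}

```bash
mkdir -p pics; cat > h.py <<'E'
import numpy as np, cv2
from station import ctrl, cams
def cloud(name):
    im,d=cams.camera(name); i=cams.camera_info(name)
    v,u=np.mgrid[0:480,0:640]
    p=np.stack([(u-i['cx'])/i['fx']*d,(v-i['cy'])/i['fy']*d,d,np.ones_like(d)],-1)
    w=p@np.linalg.inv(np.array(i['world_to_cam'])).T
    w[d==0]=np.nan
    return im,w[...,:3]
E
python3 - <<'E'
from h import *
for n in('top','scene'):
    im,w=cloud(n); cv2.imwrite(f'pics/{n}0.png',im); np.save(f'{n}0.npy',w); print(n,np.linalg.inv(np.array(cams.camera_info(n)['world_to_cam'])).round(3).tolist())
o=ctrl.get_obs(); print({k:np.round(o[k],3).tolist() for k in o})
E
```

```text
top [[0.015, -0.986, 0.166, 0.296], [-1.0, -0.014, 0.007, 0.128], [-0.005, -0.166, -0.986, 1.653], [0.0, 0.0, 0.0, 1.0]]
scene [[0.729, -0.429, 0.534, -0.211], [-0.685, -0.43, 0.589, -0.758], [-0.023, -0.794, -0.607, 0.957], [0.0, 0.0, 0.0, 1.0]]
{'time_s': 0.1, 'qpos': [1.191, 0.3, 1.522, 0.0, 1.321, -0.067], 'joint_vel': [0.001, -0.001, -0.0, -0.0, -0.0, 0.001], 'tau': [-0.0, -53.265, -35.328, 0.071, 0.023, -0.0], 'ee_pos': [0.169, 0.523, 0.205], 'eef_rot': [-3.141, -0.0, 2.829], 'force': [-0.796, 0.195, 0.0], 'moment': [-0.02, 0.041, 0.01], 'grip_force': 0.0, 'grip_width': 0.094}
```

View pics/top0.png

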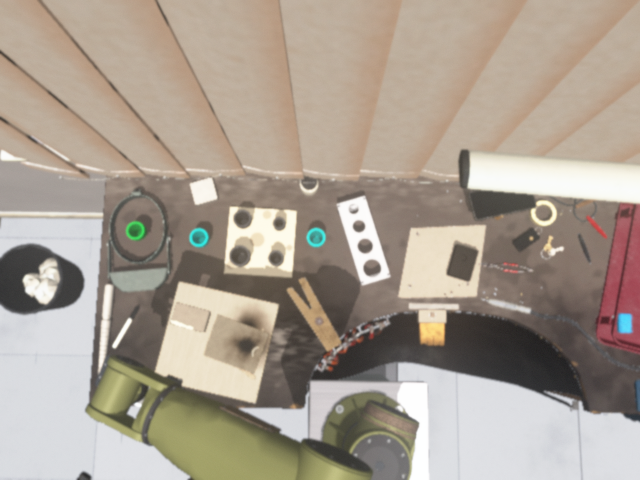

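View pics/scene0.png

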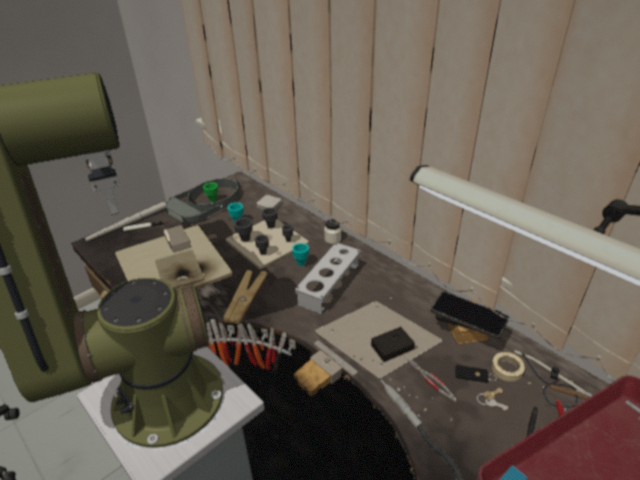

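The top view shows the board at (260,240) with four cups near (242,217), (279,222), (240,256) and (276,257). The rack holes run from (353,209), smallest, to (372,267), largest. The turquoise decoys are at (199,237) and (316,237).

```bash
python3 - <<'E'
from h import *
from scipy.optimize import least_squares
w=np.load('top0.npy'); s=np.load('scene0.npy')
im=cv2.imread('pics/top0.png'); 
z=w[...,2]
roi=np.zeros(z.shape,bool); roi[170:300,200:420]=1
# rack
m=roi&(abs(z-.0625)<.008)&(w[...,1]<0.09)&(w[...,1]>-0.1)
m[:,:335]=0; m[:,395:]=0
n,l,st,c=cv2.connectedComponentsWithStats(m.astype(np.uint8)); k=1+st[1:,4].argmax()
P=w[l==k]; r=cv2.minAreaRect((P[:,:2]*1000).astype(np.float32)); print('rack',r,np.median(P[:,2]),st[k])
# cups
for nm,W in(('top',w),('scene',s)):
  zz=W[...,2]; b=(zz>.045)&(zz<.09)&(W[...,1]>.2)&(W[...,1]<.52)&(W[...,0]>.38)&(W[...,0]<.8)
  n,l,st,c=cv2.connectedComponentsWithStats(b.astype(np.uint8))
  for k in range(1,n):
    if st[k,4]<15: continue
    P=W[l==k]; zt=np.percentile(P[:,2],90); 
    print(nm,c[k].round(1),st[k,2:],'max z',zt.round(4),'mean',P[:,:2].mean(0).round(4),'mid',((P[:,:2].max(0)+P[:,:2].min(0))/2).round(4),'ext',np.ptp(P[:,:2],axis=0).round(3))
E
python3 - <<'E'
import cv2
im=cv2.imread('pics/top0.png')[175:295,220:400]
cv2.imwrite('pics/crop.png',cv2.resize(im,None,fx=4.4,fy=4.4,interpolation=cv2.INTER_CUBIC))
E
```

```text
rack ((531.259033203125, 17.93537139892578), (233.08644104003906, 81.18898010253906), 17.331077575683594) 0.06125424662992529 [ 337  196   53   89 1763]
top [235.  174.1] [23  6 39] max z 0.0886 mean [0.704  0.3703] mid [0.7044 0.3697] ext [0.016 0.059]
top [193.2 175.8] [31  6 73] max z 0.0877 mean [0.6974 0.4849] mid [0.6972 0.4796] ext [0.016 0.081]
top [241.8 218.1] [ 19  20 215] max z 0.0784 mean [0.5839 0.3492] mid [0.5832 0.3484] ext [0.05  0.049]
top [278.8 223. ] [ 14  14 120] max z 0.0707 mean [0.5728 0.2481] mid [0.572  0.2488] ext [0.035 0.036]
top [198.5 237.1] [ 19  19 176] max z 0.067 mean [0.5312 0.4665] mid [0.5312 0.4653] ext [0.049 0.05 ]
top [239.  254.9] [ 22  22 261] max z 0.0819 mean [0.4824 0.3524] mid [0.4813 0.351 ] ext [0.057 0.057]
top [275.4 257.5] [ 16  17 158] max z 0.0738 mean [0.4775 0.2545] mid [0.4766 0.2539] ext [0.041 0.041]
scene [290.5 192.2] [ 65  37 235] max z 0.0885 mean [0.7003 0.3816] mid [0.7023 0.3596] ext [0.033 0.319]
scene [235.2 208.7] [ 16  13 153] max z 0.0624 mean [0.5293 0.4638] mid [0.5304 0.4638] ext [0.055 0.054]
scene [269.6 214.6] [ 16  15 202] max z 0.0745 mean [0.5806 0.3445] mid [0.5821 0.3459] ext [0.05  0.053]
scene [243.2 226.2] [ 19  18 275] max z 0.0783 mean [0.4785 0.348 ] mid [0.4799 0.3501] ext [0.058 0.061]
scene [287.2 230.2] [ 12  12 119] max z 0.067 mean [0.5696 0.2442] mid [0.5706 0.247 ] ext [0.035 0.039]
scene [261.6 241.7] [ 15  15 187] max z 0.0705 mean [0.4741 0.2507] mid [0.4764 0.2525] ext [0.047 0.048]
```

View pics/crop.png

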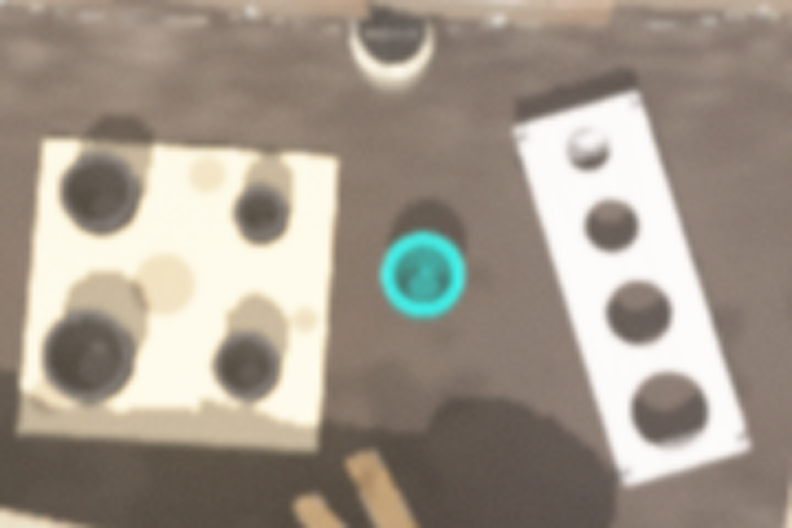

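```bash
cat >> h.py <<'E'
def ray(uv,z,name='top'):
    i=cams.camera_info(name); T=np.linalg.inv(np.array(i['world_to_cam']))
    d=T[:3,:3]@[(uv[0]-i['cx'])/i['fx'],(uv[1]-i['cy'])/i['fy'],1]; c=T[:3,3]
    return (c+d*(z-c[2])/d[2])[:2]
E
python3 - <<'E'
from h import *
im=cv2.imread('pics/top0.png'); w=np.load('top0.npy'); z=w[...,2]
g=cv2.resize(im[175:295,200:420],None,fx=8,fy=8,interpolation=cv2.INTER_CUBIC).min(2)
pix=lambda p:(np.array(p)+.5)/8-.5+[200,175]
_,b=cv2.threshold(g,185,255,0)
cs,h=cv2.findContours(b,cv2.RETR_CCOMP,cv2.CHAIN_APPROX_NONE)
for k,c in enumerate(cs):
    A=cv2.contourArea(c)
    if h[0][k][3]<0 and A>50000 and pix(c[:,0].mean(0))[0]>330:
        R=cv2.convexHull(c)[:,0]; W=np.array([ray(pix(p),.065) for p in R])
        rc=cv2.minAreaRect((W*1000).astype(np.float32)); print('rack',rc)
        C=np.array(rc[0])/1000
    if h[0][k][3]>=0 and A>1500 and pix(c[:,0].mean(0))[0]>330:
        e=cv2.fitEllipse(c); print('hole',ray(pix(e[0]),.065).round(4),np.array(e[1])/8)
# cups: dark edge circle
a=np.deg2rad(rc[2] if rc[1][0]>rc[1][1] else rc[2]-90); X=np.array([-np.cos(a),-np.sin(a)])
ys=np.array([-90,-40,17,80])/1000; print('angle',a,'pred',(C+ys[:,None]*X).round(4).tolist())
for n,uv,r,top in((36,(279,222.5),18,.066),(43,(275.4,257.3),21.5,.07),(50,(241.8,217.8),25,.074),(57,(239,254.8),28.5,.078)):
    P=w[int(uv[1])-16:int(uv[1])+17,int(uv[0])-16:int(uv[0])+17].reshape(-1,3)
    v,u=np.mgrid[int(uv[1])-16:int(uv[1])+17,int(uv[0])-16:int(uv[0])+17]
    k=(abs(P[:,2]-top)<.012); pts=np.stack([u.ravel(),v.ravel()],1)[k].astype(np.float32)
    c,rr=cv2.minEnclosingCircle(pts); print(n,c,rr,ray(c,top).round(4),'medz',np.median(P[k,2]).round(4))
E
```

```text
rack ((473.01080322265625, -107.37326049804688), (54.47319030761719, 180.61502075195312), 89.2386245727539)
rack ((529.7349853515625, 18.152206420898438), (234.32943725585938, 82.852783203125), 17.4814395904541)
hole [ 0.4539 -0.0056] [17.05724525 17.9767437 ]
hole [0.5133 0.0131] [14.74362469 15.23951244]
hole [0.5674 0.0301] [12.0737381  12.60357666]
hole [0.6098 0.0439] [5.40876436 9.53939724]
angle 0.3051086788419132 pred [[0.6156, 0.0452], [0.5679, 0.0302], [0.5135, 0.013], [0.4534, -0.0059]]
36 (278.6980285644531, 223.0841522216797) 6.922537326812744 [0.572  0.2481] medz 0.0656
43 (275.5, 257.5) 7.905794143676758 [0.477  0.2539] medz 0.0701
50 (241.85293579101562, 218.14706420898438) 9.395763397216797 [0.5828 0.3481] medz 0.0735
57 (239.36207580566406, 255.36207580566406) 10.893940925598145 [0.4804 0.3505] medz 0.0776
```

>>> arm_command([
  [[0,0,0,0,0,-0.14,-0.4],[0,0,0,0,0,-0.28,-0.4],[0,0,0,0,0,-0.42,-0.4],[0,0,0,0,0,-0.56,-0.4],[0,0,0,0,0,-0.615,-0.4],[0,0,0,0,0,-0.615,-0.4]],
], squeeze=15)

```text
time_s: 0.7
ee_pos: [0.1692, 0.5232, 0.2052]
eef_rot: [-3.141, -0.0, -2.839]
force: [0.5, 0.4, -1.2]
grip_width: 0.0656
grip_force: 0.0
```

>>> arm_command([
  [[-30,-32,0,0,0,0,-0.7],[-62,-65,0,0,0,0,-0.7],[-96,-100,0,0,0,0,-0.7],[-130,-136,0,0,0,0,-0.7],[-164,-172,10,0,0,0,-0.7],[-198,-207,30,0,0,0,-0.7],[-226,-237,60,0,0,0,-0.7],[-246,-258,90,0,0,0,-0.7],[-246,-258,100,0,0,0,-0.7],[-246,-258,100,0,0,0,-0.7]],
])

```text
time_s: 1.7
ee_pos: [0.4803, 0.3495, 0.1036]
eef_rot: [-3.141, -0.003, -2.842]
force: [0.2, 0.3, -0.1]
grip_width: 0.0799
grip_force: 0.0
```

```bash
python3 - <<'E'
from h import *
a,_=cams.camera('top'); b,_=cams.camera('scene')
f=lambda i,u,v:cv2.resize(i[v-45:v+45,u-50:u+50],None,fx=4,fy=4,interpolation=cv2.INTER_CUBIC)
cv2.imwrite('pics/p1.png',np.hstack([f(a,250,245),f(b,250,220)]))
E
```

```text
(no output)
```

View pics/p1.png

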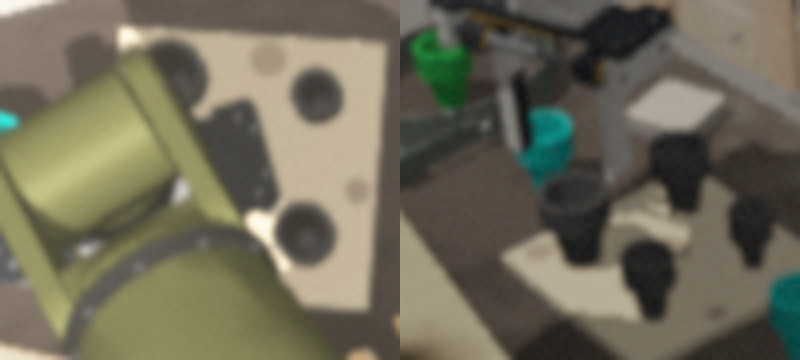

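The fingers straddle the large cup (scene crop (575,200)), clear of its neighbours. I'll descend and grip.

>>> arm_command([
  [[0,0,16,0,0,0,-0.7],[0,0,32,0,0,0,-0.7],[0,0,44,0,0,0,-0.7],[0,0,49,0,0,0,-0.7],[0,0,49,0,0,0,0.0],[0,0,49,0,0,0,0.0],[0,0,49,0,0,0,0.0],[0,0,49,0,0,0,0.0],[0,0,49,0,0,0,0.0]],
], squeeze=15)

```text
time_s: 2.7
ee_pos: [0.4812, 0.3505, 0.0571]
eef_rot: [3.141, 0.001, -2.839]
force: [-0.1, 1.9, 4.5]
grip_width: 0.0576
grip_force: 15.0
```

>>> arm_command([
  [[0,0,-8,0,0,0,0.0],[0,0,-25,0,0,0,0.0],[0,0,-47,0,0,0,0.0],[0,0,-72,0,0,0,0.0],[2,-6,-92,0,0,0,0.0],[9,-22,-104,0,0,0,0.0],[18,-45,-110,0,0,0,0.0],[29,-73,-110,0,0,0,0.0],[41,-103,-110,0,0,0,0.0],[53,-133,-110,0,0,0,0.0],[65,-163,-110,0,0,0,0.0],[77,-193,-110,0,0,0,0.0]],
])

```text
time_s: 3.9
ee_pos: [0.4644, 0.1417, 0.1668]
eef_rot: [-3.141, -0.0, -2.839]
force: [1.0, 0.1, -1.0]
grip_width: 0.0574
grip_force: 14.9
```

>>> arm_command([
  [[12,-30,0,0,0,0,0.0],[24,-60,0,0,0,0,0.0],[35,-88,0,0,0,0,0.0],[44,-112,0,0,0,0,0.0],[51,-129,0,0,0,0,0.0],[55,-139,0,0,0,0,0.0],[55,-139,20,0,0,0,0.0],[55,-139,40,0,0,0,0.0],[55,-139,50,0,0,0,0.0],[55,-139,50,0,0,0,0.0],[55,-139,50,0,0,0,0.0]],
])

```text
time_s: 5.0
ee_pos: [0.454, -0.0059, 0.1171]
eef_rot: [-3.141, 0.0, -2.839]
force: [-0.5, -0.3, -1.9]
grip_width: 0.0576
grip_force: 14.9
```

```bash
python3 - <<'E'
from h import *
b,_=cams.camera('scene'); a,_=cams.camera('top')
f=lambda i,u,v:cv2.resize(i[v-45:v+45,u-50:u+50],None,fx=4,fy=4,interpolation=cv2.INTER_CUBIC)
cv2.imwrite('pics/p2.png',np.hstack([f(a,365,250),f(b,320,270)])); print(ctrl.get_obs()['ee_pos'])
E
```

```text
[ 0.45414774 -0.00594726  0.11732477]
```

View pics/p2.png

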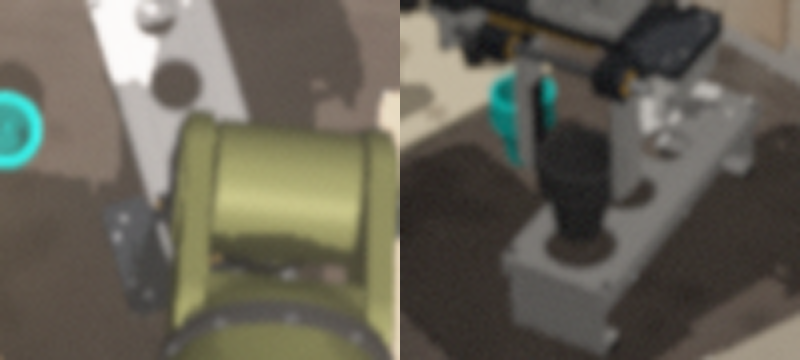

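The cup hangs upright right over the largest hole (scene crop (580,240)). I'll lower it.

>>> arm_command([
  [[0,0,6,0,0,0,0.0],[0,0,12,0,0,0,0.0],[0,0,18,0,0,0,0.0],[0,0,24,0,0,0,0.0],[0,0,30,0,0,0,0.0],[0,0,36,0,0,0,0.0],[0,0,40,0,0,0,0.0],[0,0,43,0,0,0,0.0],[0,0,45,0,0,0,0.0],[0,0,45,0,0,0,0.0]],
])

```text
time_s: 6.1
ee_pos: [0.4536, -0.006, 0.0713]
eef_rot: [3.142, -0.0, -2.839]
force: [0.2, 0.1, -2.2]
grip_width: 0.0568
grip_force: 14.9
```

>>> arm_command([
  [[0,0,1,0,0,0,0.0],[0,0,2,0,0,0,0.0],[0,0,2,0,0,0,0.0]],
])

```text
time_s: 6.4
ee_pos: [0.4537, -0.006, 0.0694]
eef_rot: [-3.142, 0.0, -2.839]
force: [-0.4, 0.5, -0.7]
grip_width: 0.0571
grip_force: 14.9
```

>>> arm_command([
  [[0,0,0.5,0,0,0,-0.3],[0,0,0.5,0,0,0,-0.6],[0,0,0.5,0,0,0,-0.6],[0,0,0.5,0,0,0,-0.6],[0,0,-10,0,0,0,-0.6],[0,0,-25,0,0,0,-0.6],[0,0,-45,0,0,0,-0.6],[0,0,-70,0,0,0,-0.6],[0,0,-90,0,0,0,-0.6],[0,0,-100,0,0,0,-0.6]],
])

```text
time_s: 7.4
ee_pos: [0.4542, -0.0061, 0.1717]
eef_rot: [-3.141, 0.003, -2.839]
force: [0.2, -0.0, -0.4]
grip_width: 0.075
grip_force: 0.0
```

>>> arm_command([
  [[-15,20,0,0,0,0,-0.6],[-38,49,0,0,0,0,-0.6],[-64,83,0,0,0,0,-0.6],[-90,117,0,0,0,0,-0.6],[-116,151,0,0,0,0,-0.6],[-142,185,0,0,0,0,-0.6],[-168,219,0,0,0,0,-0.6],[-194,253,0,0,0,0,-0.6],[-216,282,0,0,0,0,-0.6],[-229,299,15,0,0,0,-0.6],[-229,299,40,0,0,0,-0.6],[-229,299,60,0,0,0,-0.6]],
])

```text
time_s: 8.6
ee_pos: [0.5828, 0.348, 0.1075]
eef_rot: [-3.141, -0.002, -2.838]
force: [-0.3, -0.1, 0.2]
grip_width: 0.0754
grip_force: 0.0
```

```bash
python3 - <<'E'
from h import *
a,w=cloud('top'); b,_=cams.camera('scene')
f=lambda i,u,v:cv2.resize(i[v-45:v+45,u-50:u+50],None,fx=4,fy=4,interpolation=cv2.INTER_CUBIC)
cv2.imwrite('pics/p3.png',np.vstack([np.hstack([f(a,365,245),f(b,320,270)]),np.hstack([f(a,250,235),f(b,270,215)])])[:600]); print(ctrl.get_obs()['ee_pos'])
P=w[(abs(w[...,0]-.4537)<.045)&(abs(w[...,1]+.006)<.045)&(w[...,2]>.076)&(w[...,2]<.11)]
print(len(P),np.median(P[:,2]),(P.max(0)+P.min(0))/2,np.ptp(P,axis=0))
E
```

```text
[0.58193816 0.34700932 0.10603851]
181 0.08640680049269922 [ 0.45461277 -0.00651889  0.08571438] [0.05603466 0.05634586 0.01930549]
```

View pics/p3.png

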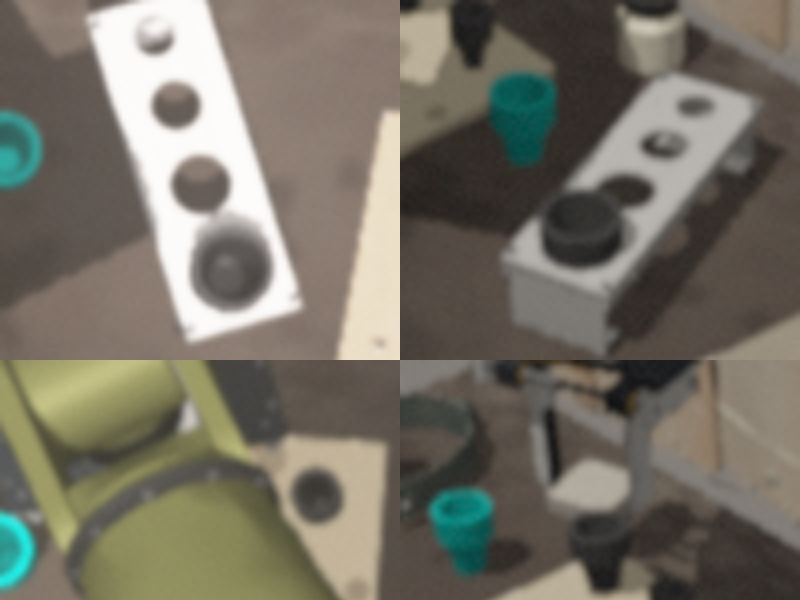

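The big cup sits in its hole (top crop (232,265)), and the gripper is over crucible_50 (scene crop (600,540)). Going on.

>>> arm_command([
  [[0,0,16,0,0,0,-0.6],[0,0,32,0,0,0,-0.6],[0,0,46,0,0,0,-0.6],[0,0,54,0,0,0,-0.6],[0,0,54,0,0,0,0.1],[0,0,54,0,0,0,0.1],[0,0,54,0,0,0,0.1],[0,0,54,0,0,0,0.1],[0,0,54,0,0,0,0.1]],
])

```text
time_s: 9.6
ee_pos: [0.5836, 0.3478, 0.0562]
eef_rot: [3.141, 0.001, -2.839]
force: [-0.0, 0.7, 3.1]
grip_width: 0.0502
grip_force: 14.9
```

>>> arm_command([
  [[0,0,-8,0,0,0,0.1],[0,0,-25,0,0,0,0.1],[0,0,-47,0,0,0,0.1],[0,0,-72,0,0,0,0.1],[4,-7,-92,0,0,0,0.1],[12,-22,-106,0,0,0,0.1],[24,-43,-112,0,0,0,0.1],[39,-70,-112,0,0,0,0.1],[54,-97,-112,0,0,0,0.1],[69,-124,-112,0,0,0,0.1],[84,-151,-112,0,0,0,0.1],[99,-178,-112,0,0,0,0.1]],
])

```text
time_s: 10.8
ee_pos: [0.5412, 0.1466, 0.1685]
eef_rot: [-3.141, 0.001, -2.839]
force: [0.4, -1.0, -0.8]
grip_width: 0.0504
grip_force: 14.9
```

>>> arm_command([
  [[15,-27,0,0,0,0,0.1],[29,-53,0,0,0,0,0.1],[42,-77,0,0,0,0,0.1],[53,-97,0,0,0,0,0.1],[62,-112,0,0,0,0,0.1],[67,-121,0,0,0,0,0.1],[67,-121,15,0,0,0,0.1],[67,-121,32,0,0,0,0.1],[67,-121,44,0,0,0,0.1],[67,-121,50,0,0,0,0.1],[67,-121,50,0,0,0,0.1],[67,-121,50,0,0,0,0.1]],
])

```text
time_s: 12.0
ee_pos: [0.5141, 0.0128, 0.118]
eef_rot: [-3.141, 0.001, -2.839]
force: [0.4, 0.7, -1.7]
grip_width: 0.05
grip_force: 14.9
```

```bash
python3 - <<'E'
from h import *
b,_=cams.camera('scene'); o=ctrl.get_obs(); print(o['ee_pos'],o['force'])
f=lambda i,u,v:cv2.resize(i[v-45:v+45,u-50:u+50],None,fx=5,fy=5,interpolation=cv2.INTER_CUBIC)
cv2.imwrite('pics/p4.png',f(b,330,265))
E
```

```text
[0.51417287 0.01279404 0.11814446] [ 0.06758868 -0.40962079 -1.0307812 ]
```

View pics/p4.png

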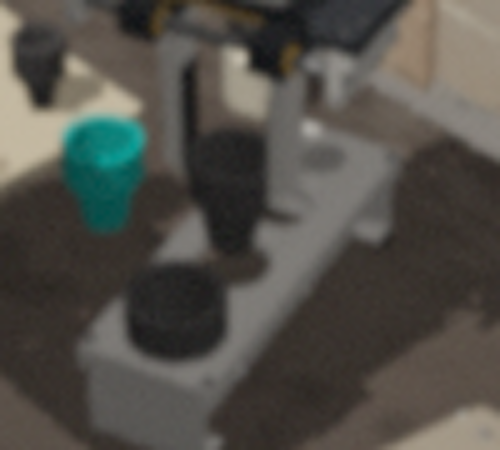

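Cup 50 is upright over its hole (232,260). I'll lower it.

>>> arm_command([
  [[0,0,6,0,0,0,0.1],[0,0,12,0,0,0,0.1],[0,0,18,0,0,0,0.1],[0,0,24,0,0,0,0.1],[0,0,30,0,0,0,0.1],[0,0,36,0,0,0,0.1],[0,0,40,0,0,0,0.1],[0,0,42,0,0,0,0.1],[0,0,43,0,0,0,0.1],[0,0,44,0,0,0,0.1],[0,0,44,0,0,0,0.1]],
])

```text
time_s: 13.15
ee_pos: [0.5139, 0.0127, 0.0735]
eef_rot: [-3.141, 0.0, -2.839]
force: [0.9, 0.2, 0.4]
grip_width: 0.05
grip_force: 14.9
```

>>> arm_command([
  [[0,0,1,0,0,0,0.1],[0,0,1,0,0,0,0.1]],
])

```text
time_s: 13.35
ee_pos: [0.5138, 0.0127, 0.0725]
eef_rot: [-3.142, 0.0, -2.839]
force: [0.1, -0.6, -0.4]
grip_width: 0.0502
grip_force: 14.9
```

>>> arm_command([
  [[0,0,1,0,0,0,0.1],[0,0,1,0,0,0,0.1]],
])

```text
time_s: 13.55
ee_pos: [0.5138, 0.0127, 0.0714]
eef_rot: [3.142, -0.0, -2.839]
force: [-0.1, 0.9, -0.7]
grip_width: 0.0501
grip_force: 14.9
```

>>> arm_command([
  [[0,0,1,0,0,0,0.1],[0,0,1,0,0,0,0.1]],
])

```text
time_s: 13.75
ee_pos: [0.5138, 0.0127, 0.0703]
eef_rot: [3.142, -0.0, -2.839]
force: [0.0, 0.3, -1.3]
grip_width: 0.0506
grip_force: 14.9
```

```bash
python3 - <<'E'
from h import *
b,w=cloud('scene'); o=ctrl.get_obs(); print(o['ee_pos'],o['force'])
f=lambda i,u,v:cv2.resize(i[v-45:v+45,u-50:u+50],None,fx=5,fy=5,interpolation=cv2.INTER_CUBIC)
cv2.imwrite('pics/p5.png',f(b,330,265))
E
```

```text
[0.51379474 0.0127187  0.07037972] [-0.15692568  0.04811031 -0.63144167]
```

View pics/p5.png

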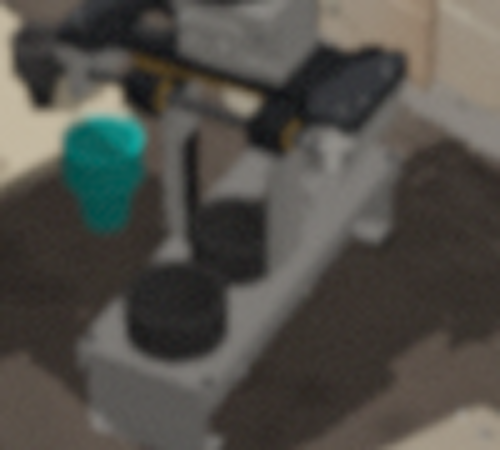

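The collar (235,240) is level with its neighbour, at or within a couple of mm of the plate. I'll lower a little more and release.

>>> arm_command([
  [[0,0,1,0,0,0,0.1],[0,0,1.5,0,0,0,0.1],[0,0,1.5,0,0,0,-0.2],[0,0,1.5,0,0,0,-0.45],[0,0,1.5,0,0,0,-0.45],[0,0,1.5,0,0,0,-0.45],[0,0,-10,0,0,0,-0.45],[0,0,-25,0,0,0,-0.45],[0,0,-45,0,0,0,-0.45],[0,0,-70,0,0,0,-0.45],[0,0,-92,0,0,0,-0.45],[0,0,-100,0,0,0,-0.45]],
])

```text
time_s: 15.0
ee_pos: [0.5146, 0.0127, 0.1733]
eef_rot: [-3.14, 0.003, -2.839]
force: [0.1, -0.3, -0.1]
grip_width: 0.0675
grip_force: 0.0
```

>>> arm_command([
  [[-3,17,0,0,0,0,-0.45],[-7,45,0,0,0,0,-0.45],[-12,80,0,0,0,0,-0.45],[-18,116,0,0,0,0,-0.45],[-23,152,0,0,0,0,-0.45],[-29,188,0,0,0,0,-0.45],[-34,220,0,0,0,0,-0.45],[-37,241,10,0,0,0,-0.45],[-37,241,35,0,0,0,-0.45],[-37,241,60,0,0,0,-0.45],[-37,241,60,0,0,0,-0.45],[-37,241,60,0,0,0,-0.45]],
])

```text
time_s: 16.2
ee_pos: [0.4775, 0.2538, 0.1109]
eef_rot: [-3.142, -0.0, -2.84]
force: [-0.3, -0.4, -0.9]
grip_width: 0.0683
grip_force: 0.0
```

```bash
python3 - <<'E'
from h import *
a,w=cloud('top'); o=ctrl.get_obs(); print(o['ee_pos'],o['force'])
for x,y in((.4537,-.006),(.5135,.013)):
    P=w[(np.hypot(w[...,0]-x,w[...,1]-y)<.031)&(w[...,2]>.076)&(w[...,2]<.11)]
    print(len(P),np.median(P[:,2]),(P.max(0)+P.min(0))/2,np.ptp(P,axis=0))
E
```

```text
[0.47787602 0.25388143 0.11160474] [0.05477703 0.32310997 1.13254768]
179 0.0860376347021421 [ 0.45459657 -0.00640578  0.08640742] [0.05706804 0.05615053 0.02068104]
156 0.08655094910164063 [0.51451717 0.01117358 0.08612846] [0.04882859 0.04883726 0.01935648]
```

>>> arm_command([
  [[0,0,16,0,0,0,-0.45],[0,0,34,0,0,0,-0.45],[0,0,50,0,0,0,-0.45],[0,0,60,0,0,0,-0.45],[0,0,62,0,0,0,-0.45],[0,0,62,0,0,0,0.3],[0,0,62,0,0,0,0.3],[0,0,62,0,0,0,0.3],[0,0,62,0,0,0,0.3],[0,0,62,0,0,0,0.3],[0,0,62,0,0,0,0.3]],
])

```text
time_s: 17.35
ee_pos: [0.4777, 0.2539, 0.0489]
eef_rot: [3.142, 0.001, -2.839]
force: [-0.0, 0.2, 5.6]
grip_width: 0.0429
grip_force: 14.9
```

>>> arm_command([
  [[0,0,-8,0,0,0,0.3],[0,0,-25,0,0,0,0.3],[0,0,-50,0,0,0,0.3],[0,0,-76,0,0,0,0.3],[0,-6,-98,0,0,0,0.3],[-2,-20,-113,0,0,0,0.3],[-4,-42,-120,0,0,0,0.3],[-6,-70,-120,0,0,0,0.3],[-8,-100,-120,0,0,0,0.3],[-11,-130,-120,0,0,0,0.3],[-13,-160,-120,0,0,0,0.3],[-16,-188,-120,0,0,0,0.3]],
])

```text
time_s: 18.55
ee_pos: [0.5488, 0.0778, 0.1688]
eef_rot: [3.142, -0.0, -2.84]
force: [0.1, -0.0, -0.8]
grip_width: 0.0426
grip_force: 14.9
```

>>> arm_command([
  [[-2,-24,0,0,0,0,0.3],[-3,-42,0,0,0,0,0.3],[-4,-53,0,0,0,0,0.3],[-4,-53,10,0,0,0,0.3],[-4,-53,28,0,0,0,0.3],[-4,-53,44,0,0,0,0.3],[-4,-53,54,0,0,0,0.3],[-4,-53,54,0,0,0,0.3],[-4,-53,54,0,0,0,0.3]],
])

```text
time_s: 19.45
ee_pos: [0.5683, 0.0301, 0.1148]
eef_rot: [-3.142, 0.0, -2.839]
force: [0.4, 0.4, -0.7]
grip_width: 0.043
grip_force: 14.9
```

```bash
python3 - <<'E'
from h import *
b,_=cams.camera('scene'); o=ctrl.get_obs(); print(o['ee_pos'],o['force'])
f=lambda i,u,v:cv2.resize(i[v-45:v+45,u-50:u+50],None,fx=5,fy=5,interpolation=cv2.INTER_CUBIC)
cv2.imwrite('pics/p6.png',f(b,340,260))
E
```

```text
[0.56848663 0.02996117 0.11513594] [ 0.11906703 -0.23931155 -0.94163581]
```

View pics/p6.png

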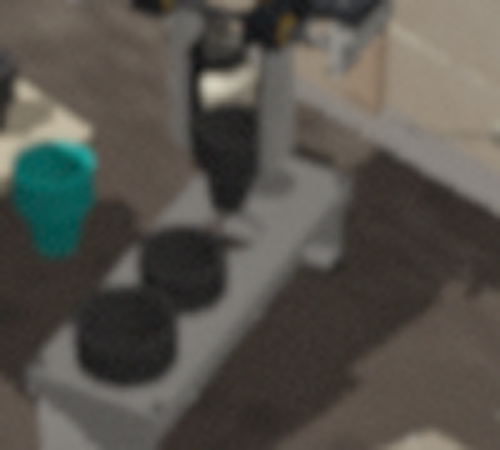

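Cup 43 is upright above its hole (235,230). I'll lower, release and go to the last cup.

>>> arm_command([
  [[0,0,6,0,0,0,0.3],[0,0,12,0,0,0,0.3],[0,0,18,0,0,0,0.3],[0,0,24,0,0,0,0.3],[0,0,30,0,0,0,0.3],[0,0,36,0,0,0,0.3],[0,0,41,0,0,0,0.3],[0,0,43,0,0,0,0.3],[0,0,44,0,0,0,0.3],[0,0,45,0,0,0,0.3],[0,0,45,0,0,0,0.3]],
])

```text
time_s: 20.6
ee_pos: [0.5683, 0.0297, 0.0695]
eef_rot: [-3.142, 0.0, -2.839]
force: [0.2, 1.0, -0.7]
grip_width: 0.043
grip_force: 14.9
```

>>> arm_command([
  [[0,0,1,0,0,0,0.3],[0,0,1.5,0,0,0,0.3],[0,0,1.5,0,0,0,0.3]],
])

```text
time_s: 20.9
ee_pos: [0.5682, 0.0297, 0.0679]
eef_rot: [3.142, -0.0, -2.839]
force: [0.3, 0.5, -0.6]
grip_width: 0.0426
grip_force: 14.9
```

>>> arm_command([
  [[0,0,0,0,0,0,0.0],[0,0,0,0,0,0,-0.3],[0,0,0,0,0,0,-0.3],[0,0,0,0,0,0,-0.3],[0,0,-10,0,0,0,-0.3],[0,0,-25,0,0,0,-0.3],[0,0,-45,0,0,0,-0.3],[0,0,-70,0,0,0,-0.3],[0,0,-92,0,0,0,-0.3],[0,0,-100,0,0,0,-0.3]],
])

```text
time_s: 21.9
ee_pos: [0.5692, 0.0297, 0.1715]
eef_rot: [-3.14, 0.004, -2.839]
force: [-0.8, 0.0, 0.5]
grip_width: 0.061
grip_force: 0.0
```

>>> arm_command([
  [[-6,17,0,0,0,0,-0.3],[-15,45,0,0,0,0,-0.3],[-26,78,0,0,0,0,-0.3],[-38,113,0,0,0,0,-0.3],[-49,148,0,0,0,0,-0.3],[-60,180,0,0,0,0,-0.3],[-67,200,0,0,0,0,-0.3],[-69,207,15,0,0,0,-0.3],[-69,207,40,0,0,0,-0.3],[-69,207,60,0,0,0,-0.3],[-69,207,60,0,0,0,-0.3],[-69,207,60,0,0,0,-0.3]],
])

```text
time_s: 23.1
ee_pos: [0.5725, 0.2472, 0.1078]
eef_rot: [-3.141, -0.001, -2.84]
force: [0.4, 0.0, 0.6]
grip_width: 0.0612
grip_force: 0.0
```

```bash
python3 - <<'E'
from h import *
a,w=cloud('top'); b,_=cams.camera('scene'); o=ctrl.get_obs(); print(o['ee_pos'],o['force'])
for x,y in((.4537,-.006),(.5135,.013),(.5679,.0302)):
    P=w[(np.hypot(w[...,0]-x,w[...,1]-y)<.031)&(w[...,2]>.076)&(w[...,2]<.11)]
    print(len(P),np.median(P[:,2]),(P.max(0)+P.min(0))/2,np.ptp(P,axis=0))
f=lambda i,u,v:cv2.resize(i[v-45:v+45,u-50:u+50],None,fx=4,fy=4,interpolation=cv2.INTER_CUBIC)
cv2.imwrite('pics/p7.png',np.hstack([f(a,350,245),f(b,290,225)]))
E
```

```text
[0.57302079 0.24761772 0.10905971] [ 0.08069795  0.0104067  -0.16007985]
181 0.08636278546777776 [ 0.45506731 -0.00637372  0.08610241] [0.05682951 0.05580328 0.01907925]
152 0.0860924013524943 [0.51485271 0.01115783 0.08539075] [0.04881762 0.04870622 0.01858196]
126 0.08564233784297559 [0.56813498 0.02894148 0.08578555] [0.04215318 0.04061233 0.01921869]
```

View pics/p7.png

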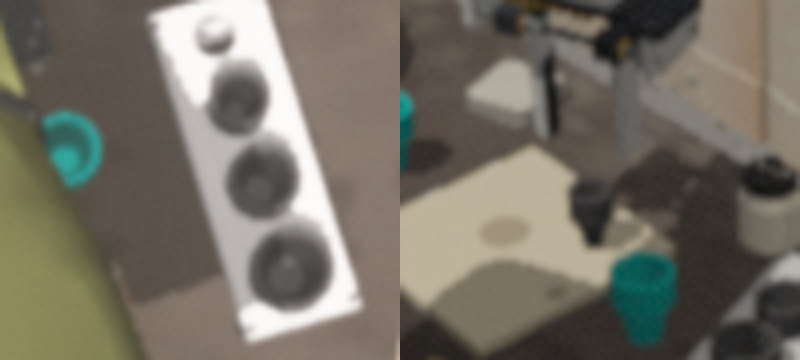

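Three cups are seated (top crop (237,97), (262,177) and (291,268)), and the gripper is over the smallest one.

>>> arm_command([
  [[0,0,16,0,0,0,-0.3],[0,0,34,0,0,0,-0.3],[0,0,52,0,0,0,-0.3],[0,0,62,0,0,0,-0.3],[0,0,64,0,0,0,-0.3],[0,0,64,0,0,0,0.4],[0,0,64,0,0,0,0.4],[0,0,64,0,0,0,0.4],[0,0,64,0,0,0,0.4],[0,0,64,0,0,0,0.4],[0,0,64,0,0,0,0.4]],
])

```text
time_s: 24.3
ee_pos: [0.5728, 0.2479, 0.0445]
eef_rot: [-3.142, 0.001, -2.839]
force: [-0.7, -0.1, 4.5]
grip_width: 0.0359
grip_force: 14.9
```

>>> arm_command([
  [[0,0,-8,0,0,0,0.4],[0,0,-25,0,0,0,0.4],[0,0,-50,0,0,0,0.4],[0,0,-76,0,0,0,0.4],[1,-6,-98,0,0,0,0.4],[2,-20,-115,0,0,0,0.4],[4,-42,-123,0,0,0,0.4],[6,-70,-123,0,0,0,0.4],[9,-100,-123,0,0,0,0.4],[12,-130,-123,0,0,0,0.4],[15,-158,-123,0,0,0,0.4],[17,-182,-123,0,0,0,0.4]],
])

```text
time_s: 25.5
ee_pos: [0.6104, 0.0676, 0.1673]
eef_rot: [3.142, -0.0, -2.84]
force: [0.1, 0.8, -1.5]
grip_width: 0.0359
grip_force: 14.9
```

>>> arm_command([
  [[1,-14,0,0,0,0,0.4],[2,-22,0,0,0,0,0.4],[2,-25,0,0,0,0,0.4],[2,-25,10,0,0,0,0.4],[2,-25,28,0,0,0,0.4],[2,-25,46,0,0,0,0.4],[2,-25,57,0,0,0,0.4],[2,-25,57,0,0,0,0.4],[2,-25,57,0,0,0,0.4]],
])

```text
time_s: 26.4
ee_pos: [0.6161, 0.0449, 0.1103]
eef_rot: [-3.142, 0.0, -2.839]
force: [-0.2, 0.8, -0.1]
grip_width: 0.0357
grip_force: 14.9
```

```bash
python3 - <<'E'
from h import *
b,_=cams.camera('scene'); o=ctrl.get_obs(); print(o['ee_pos'],o['force'])
f=lambda i,u,v:cv2.resize(i[v-45:v+45,u-50:u+50],None,fx=5,fy=5,interpolation=cv2.INTER_CUBIC)
cv2.imwrite('pics/p8.png',f(b,345,250))
E
```

```text
[0.61633504 0.0448708  0.11073047] [ 0.90887288  0.46279541 -0.86196998]
```

View pics/p8.png

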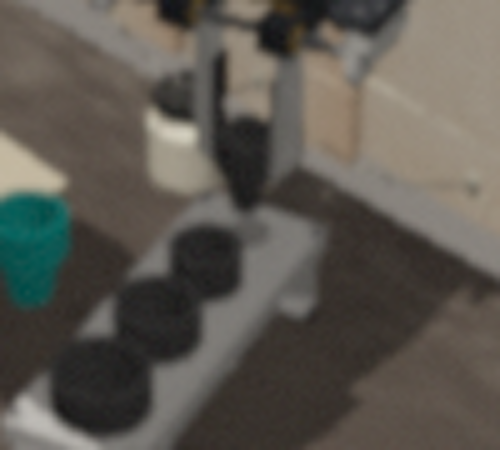

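The smallest cup is right over its hole (255,230). I'll lower it.

>>> arm_command([
  [[0,0,6,0,0,0,0.4],[0,0,12,0,0,0,0.4],[0,0,18,0,0,0,0.4],[0,0,24,0,0,0,0.4],[0,0,30,0,0,0,0.4],[0,0,35,0,0,0,0.4],[0,0,38,0,0,0,0.4],[0,0,40,0,0,0,0.4],[0,0,41,0,0,0,0.4],[0,0,42,0,0,0,0.4],[0,0,42,0,0,0,0.4]],
])

```text
time_s: 27.55
ee_pos: [0.616, 0.0446, 0.068]
eef_rot: [-3.142, 0.0, -2.839]
force: [0.8, -0.3, 0.2]
grip_width: 0.0358
grip_force: 14.9
```

>>> arm_command([
  [[0,0,0.5,0,0,0,0.4],[0,0,1,0,0,0,0.4],[0,0,1,0,0,0,0.2],[0,0,1,0,0,0,-0.2],[0,0,1,0,0,0,-0.2],[0,0,1,0,0,0,-0.2],[0,0,-10,0,0,0,-0.2],[0,0,-25,0,0,0,-0.2],[0,0,-45,0,0,0,-0.2],[0,0,-70,0,0,0,-0.2],[0,0,-92,0,0,0,-0.2],[0,0,-100,0,0,0,-0.2]],
])

```text
time_s: 28.75
ee_pos: [0.6169, 0.0446, 0.1717]
eef_rot: [-3.14, 0.004, -2.839]
force: [-0.3, -1.0, -0.7]
grip_width: 0.0563
grip_force: 0.0
```

>>> arm_command([
  [[10,30,0,0,0,0,-0.2],[20,70,0,0,0,0,-0.2],[30,110,0,0,0,0,-0.2],[40,150,0,0,0,0,-0.2],[50,190,0,0,0,0,-0.2],[60,220,0,0,0,0,-0.2],[60,220,0,0,0,0,-0.2],[60,220,0,0,0,0,-0.2]],
])

```text
time_s: 29.55
ee_pos: [0.4932, 0.2369, 0.1682]
eef_rot: [-3.141, 0.0, -2.838]
force: [0.0, 0.1, 0.1]
grip_width: 0.0562
grip_force: 0.0
```

```bash
python3 - <<'E'
from h import *
a,w=cloud('top'); b,_=cams.camera('scene'); o=ctrl.get_obs(); print(o['ee_pos'],o['force'])
for x,y in((.4537,-.006),(.5135,.013),(.5679,.0302),(.6156,.0452)):
    P=w[(np.hypot(w[...,0]-x,w[...,1]-y)<.027)&(w[...,2]>.076)&(w[...,2]<.11)]
    print(len(P),np.median(P[:,2]),(P.max(0)+P.min(0))/2,np.ptp(P,axis=0))
f=lambda i,u,v:cv2.resize(i[v-45:v+45,u-50:u+50],None,fx=4,fy=4,interpolation=cv2.INTER_CUBIC)
cv2.imwrite('pics/p9.png',np.hstack([f(a,365,235),f(b,330,250)]))
E
```

```text
[0.49372144 0.23595933 0.16797037] [-0.06197587 -0.28027661  0.82300309]
136 0.08637111415395848 [ 0.45360727 -0.00630637  0.08627574] [0.05323809 0.05169246 0.01979863]
156 0.08645480462091804 [0.51475601 0.01120201 0.08613977] [0.0496661  0.04862233 0.01966523]
127 0.08552918918728536 [0.56815286 0.02893966 0.08552288] [0.04246766 0.04105281 0.0190055 ]
100 0.08578166917073515 [0.61723169 0.0439749  0.0848146 ] [0.03619051 0.03274137 0.01756672]
```

View pics/p9.png

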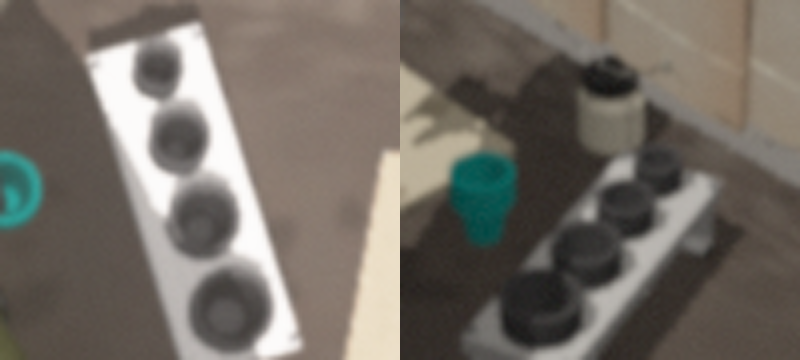

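All four collars sit level in the row, at top crop (157,67), (180,135), (203,215) and (230,305). Their measured heights agree within 1 mm.

```bash
python3 -c "
from station import ctrl
print(ctrl.hand_in())"
```

```text
the job is handed in; nothing more can be done
None
```

All four crucibles are back in the rack in order of size, each hanging level within about 2 mm of its hole's centre; the job was handed in at about 30 s of the 96 s allowed, and the hand-in gave no verdict.

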